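# Load the treatment-head tray under the UV lamp and start the timer

## Task

Set the loose treatment head with the orange band upright in the empty pocket of the teal tray (set it down, do not drop it), then slide the tray along the counter, without lifting it, lip trailing, under the low white UV lamp hood until it is fully home against the back stop, both heads still standing in their pockets. Then turn the black timer knob on top of the hood clockwise as far as it goes, and leave the jar and the bottle where they stand.

Things in the scene. Friction and masses are not known exactly. Their poses are not given: they have to be found in the camera images.
- head: loose treatment head: upright white cylinder, diameter 44 mm, 33 mm tall, with an orange band round its middle and three small steel studs on top (total height 38 mm), about 90 g; it stands on the counter. Origin: centre of its underside, z up
- head_in_tray: an identical treatment head with a blue band, already standing loose on the tray's floor in the +y pocket
- tray: loose teal tray, about 0.4 kg: tub 115 (x) by 140 (y) mm; walls and divider (along x at y = 0) 4 mm thick, 14 mm high; floor 4 mm. Origin: centre of the tub's underside, on the counter; +x points to the edge that leads under the hood (at x = +57.5 mm). Two pockets, 64 mm wide, 107 mm long, centred at y = +34 and -34 mm. A solid lip adds 30 mm at the -x end
- pocket (a point): centre of the floor of the tray's empty pocket, which is the -y one (tray x = 0, y = -34 mm, 4 mm above the counter)
- lip (a point): centre of the flat outer face of the tray's lip, the face to push (tray x = -87.5 mm, y = 0, 9 mm up; the lip is 140 mm wide and 18 mm high, with a white stripe on top)
- hood: fixed white UV lamp hood. Origin: on the counter, middle of the sheltered space; +x points inwards from the open mouth (x = -60 mm) to the back stop (face at x = +60 mm). Inner side faces at y = +80 and -80 mm, walls 12 mm thick. Flat roof: underside 50 mm, top 62 mm over the counter, x = -60 to +72 mm, 184 mm wide. The heads in the tray pass 8 mm under it
- mouth (a point): middle of the hood's mouth, on the counter under the roof's front edge (hood x = -60 mm, y = 0). Low guide wings, 30 mm high, flare out from its sides to about hood x = -90, y = +-103 mm. With the tray home its origin is at hood x = +2.5 mm, y within 10 mm of 0, x axes alike; the lip sticks out of the mouth
- timer_grip (a point): point on the vertical axis of the black timer knob, at the height to grip it, 99 mm over the counter (hood x = +12 mm, y = 0). Its upright bar grip is 42 mm long, 14 mm thick, its top 106 mm over the counter; below it a disc of 44 mm diameter up to 76 mm, on a grey base on the roof. The bar lies along the hood's x axis when the joint reads 0 and turns with the knob
- timer (a joint): angle of the timer knob, rad: 0 to 1.5, grows as the knob turns clockwise seen from above; 1.5 is its end stop; light friction, it stays where it is left
- jar: amber glass jar with white cap, diameter 54 mm, 50 mm tall, loose, to be left alone; origin at the centre of its underside
- bottle: grey bottle with black cap, diameter 48 mm, 140 mm tall, loose, to be left alone; origin at the centre of its underside
Things that resemble listed ones, but are neither listed nor needed, are in the scene too. Several things look just like the tray: the one meant starts farthest to the robot's right. Leave any green look-alike of the head alone.

How it is judged:
On the way, in this order (a step that is already met when the one before it is completed fails the run):
1. the orange-banded head stands released in the empty pocket of the tray (z of head in the frame of tray between 0.001 and 0.008 m and y of head in the frame of tray between -0.05 and -0.018 m and x of head in the frame of tray between -0.036 and 0.036 m and angle between head's own z axis and vertical below 0.12 rad and contact force between the fingers and head below 0.1 N), for 0.2 s.
2. the tray's leading edge is under the roof (x of tray in the frame of hood above -0.1 m and y of tray in the frame of hood between -0.03 and 0.03 m), for 0.1 s.
3. the tray is home against the back stop (x of tray in the frame of hood above -0.0045 m and y of tray in the frame of hood between -0.015 and 0.015 m), for 0.2 s.
4. the timer is turned to its end (value of joint timer above 1.3 rad), for 0.1 s.
At the end, for the whole second after the job is handed in: Tray flat, within 7 mm of the back stop, 15 mm of the hood's middle line and 0.12 rad of square. Both heads upright (0.12 rad) on the tray floor, orange band in the -y pocket, blue band in the +y pocket. Timer over 1.3 rad. All released and at rest (all of step 3 and angle between the x axis of tray and the x axis of hood, either way round below 0.12 rad and height (world z) of tray below 0.004 m and angle between tray's own z axis and vertical below 0.05 rad and z of each of head, head_in_tray in the frame of tray below 0.008 m and y of head in the frame of tray between -0.05 and -0.018 m and x of head in the frame of tray between -0.036 and 0.036 m and angle between each of head, head_in_tray's own z axis and vertical below 0.12 rad and y of head_in_tray in the frame of tray between 0.018 and 0.05 m and x of head_in_tray in the frame of tray between -0.036 and 0.036 m and value of joint timer above 1.3 rad and linear speed of each of tray, head, head_in_tray below 0.02 m/s); the robot touches nothing.
It fails at once if the orange-banded head is dropped or knocked: it moves faster than 0.7 m/s with no finger on it (a fall of about 25 mm) (linear speed of head above 0.7 m/s and contact force between the fingers and head below 0.05 N).
It fails at once if the tray is lifted more than 15 mm off the counter (height (world z) of tray above 0.015 m).
It fails at once if the jar or the bottle is moved more than 25 mm or tipped (distance of any of jar, bottle from where it was at the start of the episode above 0.025 m or angle between any of jar, bottle's own z axis and vertical above 0.4 rad).
It also fails if it takes over 67 s, if anything falls off the work surface, if the arm or the gripper's body presses on something with over 40 N, if the wrist force passes 120 N, or if a joint passes its speed limit or range.

## Robot

A 6-joint arm with a two-finger parallel gripper is mounted at the origin on the work surface. World frame = base frame: x ahead of the robot, y to its left, z up, the work surface at z = 0. Lengths are in m, angles in rad, forces in N, time in s.
With the tool pointing down it reaches from about 0.275 to 0.875 m from the base axis. Payload 12.5 kg.
Tool frame: the origin (TCP) lies at the very end of the fingers, on their centre line; the grasp point (between the pads) lies 19 mm behind it; z points along the fingers, y is the line along which they close (so a half turn about z gives the same grasp; the last joint's range is limited). The gripper opens to 85 mm and grips with 20 to 120 N. Pads are 22 mm wide; open, the fingers measure 114 mm over their backs; the gripper's body (76 mm by 85 mm) begins 54 mm behind the grasp point. The pads swing forward as they close: fully open they stand 13 mm farther back than shut.
Start: joints at [-1.275, 0.351, 1.652, -0, 1.139, -0.085], TCP at [0.204, -0.511, 0.231] pointing down, gripper open.
Joint ranges: [-2.75, 2.75], [-0.79, 2.1], [0.01, 2.65], [-1.57, 4.71], [0.07, 3.14], [-2.87, 2.87]. Speed limits (rad/s): [2.22, 2.22, 2.79, 3.14, 3.14, 3.14].

## Interface

Orientations are given as a 3x3 rotation matrix whose columns are the frame's x, y, z axes.
In Python, from bench import manip gives the robot as it stands. Calls block until the motion is done:
- manip.move_ptp(position, orientation): joint-space move of the TCP to a pose.
- manip.move_l(position, attitude=None, max_speed=0.15): straight line of the TCP; attitude=None keeps the orientation; max_speed is the mean speed in m/s.
- manip.move_j(angles): joint-space move.
- manip.set_gripper(opening, effort=None): opening from 0.0 (shut) to 1.0 (fully open); effort is the grip in N (None keeps the last); returns when the fingers have stopped.
- manip.dwell(seconds).
- manip.inverse_kinematics(position, orientation): joint angles nearest the present ones, or None.
- manip.grab_frame(name): name is "scene" or "side" or "wrist"; returns (picture, depth): 480x640x3 uint8, red, green, blue; 480x640 float32, m along the optical axis (not along the pixel's ray), 0 where there is no reading.
- manip.get_calibration(name): a dict with "camera_matrix" (3x3 intrinsics, pixels), "R" (3x3) and "t" (3): a world point X has camera coordinates R X + t. Camera axes: x right, y down, z forward; pixel columns grow to the right and rows downward; lengths in m; the calibration is good to about 2 mm. A picture is of the moment at which its call begins: read the wrist's pose just before it. get_calibration takes no time and is no camera call; for the wrist camera it gives the pose at the moment of the call.
A pose or a line that the arm cannot do raises manip.Unreachable and nothing moves.
- manip.sign_off(): hands the job in; it is judged then, once.
Trained networks look in the newest picture that a camera, given by its name, has taken for a name from the list of things; names that differ only in an ending like _2 or _b are one class to them, and where a whole thing is asked for, a point or a joint stands for the part that bears it (a point fixed in the world has none). Each returns a list of dicts, best first, with "confidence" (0 to 1); they miss things now and then, are a little off and sometimes report something else, mostly with a low value. They report only what shows in the picture. A call takes as long as a camera call. They do not tell look-alikes from the thing itself.
- manip.look_for(camera, name): "at" ([x, y, z] in m, in world coordinates, good to about 4 mm: the middle of the surface that is visible of it).
Readings, each from a call of its own:
- manip.current_time(): time.
- manip.current_qpos(): joint angles.
- manip.current_joint_vel(): joint speeds.
- manip.current_joint_torque(): joint torques, N m.
- manip.current_ee_pos(): TCP position.
- manip.current_tcp_rot(): TCP orientation.
- manip.current_force(): force on the tool from outside, world axes, zero at the start.
- manip.current_ft_torque(): the same for the moment, N m.
- manip.current_grip_width(): opening from 0.0 (shut) to 1.0 (fully open).
- manip.current_grip_force(): force on a finger pad.
Only numpy, scipy, OpenCV 4.12 (cv2) and the standard library are available. Lean on these libraries where they do the work, as an engineer would, in place of code of your own. Each camera call takes 0.05 s, during which the arm holds its last target. There are 200 camera calls.

## Working session

There is one attempt and no reset: what is moved stays moved. The work goes in short steps, each a Python script; the robot and the scene stay as the last script left them, time stands still between calls to the robot, and variables do not carry over. Pictures are saved under pics/ and viewed, at most 10 in all, crops included, and the job is handed in when it is done.

```bash
ls; mkdir -p pics; python3 - <<'E'
from bench import manip
import cv2,numpy as np
for c in ["scene","side"]:
    p,d=manip.grab_frame(c); cv2.imwrite(f"pics/{c}0.png",p[:,:,::-1]); np.save(f"pics/{c}0.npy",d)
    k=manip.get_calibration(c); np.savez(f"pics/{c}_cal.npz",K=k["camera_matrix"],R=k["R"],t=k["t"])
    for n in ["head","tray","hood","timer_grip","jar","bottle"]:
        print(c,n,[(np.round(r["at"],3).tolist(),round(r["confidence"],2)) for r in manip.look_for(c,n)])
print(manip.current_time())
E
```

```text
pics
scene head [([0.52, -0.488, 0.033], 0.6)]
scene tray [([0.802, 0.156, 0.003], 0.79), ([0.594, -0.011, 0.002], 0.77)]
scene hood [([0.568, 0.225, 0.059], 0.69)]
scene timer_grip [([0.545, 0.236, 0.088], 0.82)]
scene jar [([0.634, -0.25, 0.049], 0.97)]
scene bottle [([0.634, -0.248, 0.048], 0.75), ([0.49, -0.264, 0.082], 0.65)]
side head [([0.541, -0.395, 0.028], 0.79), ([0.506, -0.48, 0.027], 0.58)]
side tray [([0.795, 0.156, 0.005], 0.95), ([0.584, 0.003, 0.004], 0.85)]
side hood [([0.533, 0.254, 0.061], 0.93)]
side timer_grip [([0.536, 0.244, 0.08], 0.58)]
side jar [([0.616, -0.239, 0.036], 0.71)]
side bottle [([0.471, -0.248, 0.073], 0.88)]
0.7
```

View pics/scene0.png

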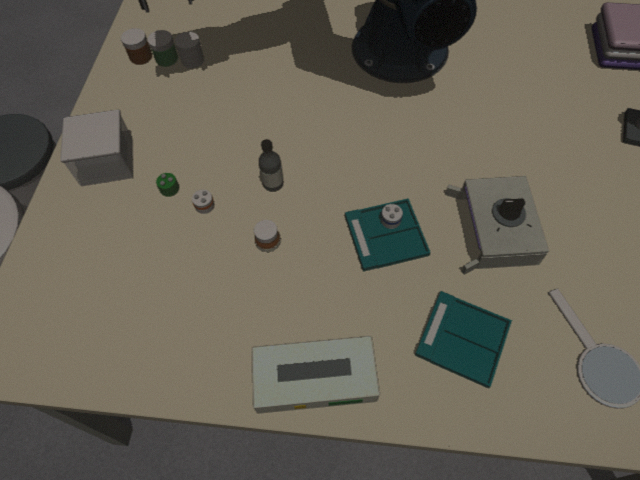

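View pics/side0.png

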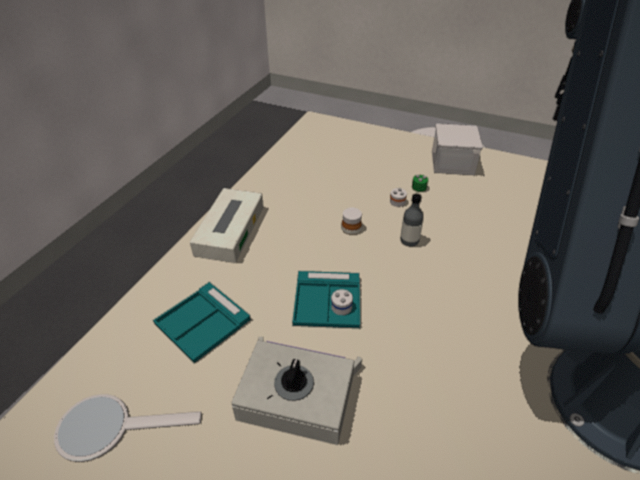

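The scene view shows these candidates:
- **Head:** the white head is at (203,200) and the green look-alike at (167,184). I want the white one.
- **Tray:** the teal tray holding the blue-band head is at (388,234), and the look-alike at (465,338) is farther left. I want the one at (388,234), lip on its left with the stripe at (360,238).
- **Hood:** it is at (505,222), mouth to the left, with wings at (455,190) and (470,265).

Next I measure poses from depth.

```bash
cat > h.py <<'E'
import numpy as np, cv2
def world(d,K,R,t):
    v,u=np.mgrid[:d.shape[0],:d.shape[1]]
    P=np.stack([(u-K[0,2])/K[0,0]*d,(v-K[1,2])/K[1,1]*d,d],-1)
    return (P-t)@R
def grab(manip,c,name):
    k=manip.get_calibration(c); p,d=manip.grab_frame(c)
    cv2.imwrite(f"pics/{name}.png",p[:,:,::-1])
    return p,d,world(d,k["camera_matrix"],k["R"],k["t"])
def rect(P):
    (c,s,a)=cv2.minAreaRect((P[:,:2]*1000).astype(np.float32)); return np.round(c,1),np.round(s,1),round(a,1)
E
python3 - <<'E'
from h import *
for c in ["scene","side"]:
    z=np.load(f"pics/{c}_cal.npz"); d=np.load(f"pics/{c}0.npy"); W=world(d,z["K"],z["R"],z["t"])
    p=cv2.imread(f"pics/{c}0.png"); h=cv2.cvtColor(p,cv2.COLOR_BGR2HSV)
    x,y,Z=W[...,0],W[...,1],W[...,2]; ok=d>0
    teal=ok&(h[...,0]>80)&(h[...,0]<100)&(h[...,1]>120)
    def R(n,m):
        m=cv2.morphologyEx(m.astype(np.uint8),cv2.MORPH_OPEN,np.ones((2,2)))>0
        print(c,n,m.sum(),*rect(W[m]),"z",np.round(np.percentile(Z[m],[5,50,95]),4))
    R("tray",teal&(x<.69)&(x>.45)&(abs(y)<.2))
    R("hoodtop",ok&(abs(Z-.062)<.006)&(abs(x-.55)<.2)&(abs(y-.23)<.18)&(h[...,1]<60))
    R("knob",ok&(Z>.095)&(Z<.13)&(abs(x-.55)<.1)&(abs(y-.23)<.12))
    R("head",ok&(Z>.022)&(Z<.06)&(abs(x-.53)<.05)&(abs(y+.395)<.05))
    R("blue",ok&(Z>.026)&(Z<.06)&(abs(x-.55)<.1)&(abs(y)<.1)&(h[...,1]<80))
    R("jar",ok&(Z>.04)&(Z<.07)&(abs(x-.63)<.05)&(abs(y+.24)<.05))
    R("bot",ok&(Z>.02)&(Z<.2)&(abs(x-.48)<.06)&(abs(y+.25)<.05))
    stripe=ok&(h[...,2]>150)&(h[...,1]<80)&(Z>.01)&(Z<.028)&(abs(x-.6)<.1)&(abs(y)<.12)
    R("stripe",stripe)
    R("table",ok&(abs(x-.5)<.05)&(abs(y+.15)<.05))
E
```

```text
scene tray 2602 [831.3  10.6] [661.1 170.5] 3.4 z [0.0008 0.0046 0.0185]
scene hoodtop 4356 [795.1 164.7] [207.6 837.1] 73.4 z [0.0578 0.0614 0.065 ]
scene knob 174 [829.7  94.6] [ 38.4 735.5] 63.1 z [0.0788 0.1033 0.1078]
scene head 316 [ 848.4 -246. ] [740.8  43.5] 27.7 z [0.02   0.0324 0.0384]
scene blue 324 [837.5 -32.8] [ 42.5 657.7] 82.5 z [0.0249 0.0363 0.0422]
scene jar 414 [ 880.9 -169.4] [613.5  47.5] 17.5 z [0.0382 0.0492 0.0522]
scene bot 838 [ 765.5 -185.7] [841.9  48.3] 14.8 z [0.0188 0.0817 0.1386]Traceback (most recent call last):
  File "<stdin>", line 18, in <module>
  File "<stdin>", line 9, in R
    return _quantile_unchecked(
        a, q, axis, out, overwrite_input, method, keepdims, weights)
    return _ureduce(a,
                    func=_quantile_ureduce_func,
    ...<5 lines>...
                    overwrite_input=overwrite_input,
                    method=method)
    r = func(a, **kwargs)
    result = _quantile(arr,
                       quantiles=q,
    ...<2 lines>...
                       out=out,
                       weights=wgt)
    slices_having_nans = np.isnan(arr[-1, ...])
                                  ~~~^^^^^^^^^
IndexError: index -1 is out of bounds for axis 0 with size 0
```

```bash
python3 - <<'E'
from h import *
for c in ["scene","side"]:
    z=np.load(f"pics/{c}_cal.npz"); d=np.load(f"pics/{c}0.npy"); W=world(d,z["K"],z["R"],z["t"])
    p=cv2.imread(f"pics/{c}0.png"); h=cv2.cvtColor(p,cv2.COLOR_BGR2HSV)
    x,y,Z=W[...,0],W[...,1],W[...,2]; ok=d>0
    teal=ok&(h[...,0]>80)&(h[...,0]<100)&(h[...,1]>120)
    def R(n,m):
        k,l,s,_=cv2.connectedComponentsWithStats(m.astype(np.uint8),connectivity=4)
        if k<2: print(c,n,"none");return
        m=l==1+np.argmax(s[1:,4])
        print(c,n,m.sum(),*rect(W[m]),"z",np.round(np.percentile(Z[m],[5,50,95]),4))
    R("tray",teal&(x<.69)&(x>.45)&(abs(y)<.2))
    R("hoodtop",ok&(abs(Z-.062)<.006)&(abs(x-.55)<.2)&(abs(y-.23)<.18))
    R("knob",ok&(Z>.09)&(Z<.13)&(abs(x-.55)<.1)&(abs(y-.23)<.12))
    R("head",ok&(Z>.022)&(Z<.06)&(abs(x-.53)<.05)&(abs(y+.395)<.05))
    R("blue",ok&(Z>.026)&(Z<.06)&(abs(x-.55)<.1)&(abs(y)<.1))
    R("jar",ok&(Z>.04)&(Z<.07)&(abs(x-.63)<.05)&(abs(y+.24)<.05))
    R("bot",ok&(Z>.02)&(Z<.2)&(abs(x-.48)<.06)&(abs(y+.25)<.05))
    R("stripe",ok&(h[...,2]>120)&(h[...,1]<80)&(Z>.008)&(Z<.028)&(abs(x-.6)<.1)&(abs(y)<.12))
    R("wings",ok&(Z>.02)&(Z<.038)&(abs(x-.53)<.13)&(abs(y-.14)<.06))
E
```

```text
scene tray 2639 [583.8  -5.7] [139.9 142.8] 21.0 z [0.0007 0.0045 0.0186]
scene hoodtop 4472 [543.5 230.3] [186.4 136.1] 10.0 z [0.0583 0.0614 0.0651]
scene knob 202 [542.2 236.5] [16.5 41.4] 7.2 z [0.0917 0.1034 0.1074]
scene head 319 [ 546.8 -405.7] [44.4 43.1] 17.4 z [0.025  0.0326 0.0383]
scene blue 335 [546.9   3.1] [44.3 42.7] 1.5 z [0.0293 0.0364 0.0421]
scene jar 416 [ 622.8 -252.4] [47.8 48.6] 89.3 z [0.0444 0.0494 0.0522]
scene bot 842 [ 480.3 -262.5] [37.2 48.1] 20.9 z [0.0284 0.0859 0.1394]
scene stripe 173 [602.6 -59.7] [86.1 10.5] 20.8 z [0.0156 0.0185 0.0213]
scene wings 142 [644.3 174.8] [16.1 48.8] 23.2 z [0.021  0.0283 0.0361]
side tray 2571 [581.2  -2.4] [136.3 144.5] 21.5 z [0.0007 0.0038 0.0164]
side hoodtop 6755 [541.7 230.3] [184.  136.8] 9.9 z [0.0584 0.0609 0.066 ]
side knob 244 [540.1 238.1] [14.4 42.4] 9.5 z [0.093  0.104  0.1067]
side head 160 [ 546.  -404.2] [42.5 43.2] 20.6 z [0.0236 0.031  0.0379]
side blue 312 [545.2   2.9] [42.  45.6] 24.0 z [0.0288 0.0354 0.0411]
side jar 228 [ 620.4 -250.9] [47.3 46.4] 56.1 z [0.0412 0.0479 0.0505]
side bot 772 [ 471.8 -256.8] [36.5 47.2] 79.8 z [0.0251 0.0784 0.1369]
side stripe 234 [604.6 -61.3] [90.8 23. ] 19.1 z [0.0146 0.0171 0.0191]
side wings 70 [463.  133.3] [26.5 10.1] 76.3 z [0.0219 0.028  0.0309]
```

```bash
cat >> h.py <<'E'
def down(deg):
    a=np.radians(deg); y=np.array([np.cos(a),np.sin(a),0]); z=np.array([0,0,-1.]); return np.stack([np.cross(y,z),y,z],1)
def best(manip,pos,deg):
    o=[(abs(q[5]),a) for a in (deg,deg+180) if (q:=manip.inverse_kinematics(pos,down(a))) is not None]
    return down(min(o)[1])
E
python3 - <<'E'
from bench import manip
from h import *
P=[.5465,-.405,.20]; R=best(manip,P,-20); manip.move_ptp(P,R)
p,d,W=grab(manip,"wrist","w1")
m=(d>0)&(W[...,2]>.024)&(W[...,2]<.045)&(np.hypot(W[...,0]-.546,W[...,1]+.405)<.05)
print(m.sum(),rect(W[m]),np.round(manip.current_qpos(),2),manip.current_time())
E
```

```text
1678 (array([ 546.6, -407.6]), array([42.4, 42.8]), 69.8) [-0.71  0.62  1.31 -0.    1.21 -0.36] 2.1
```

View pics/w1.png

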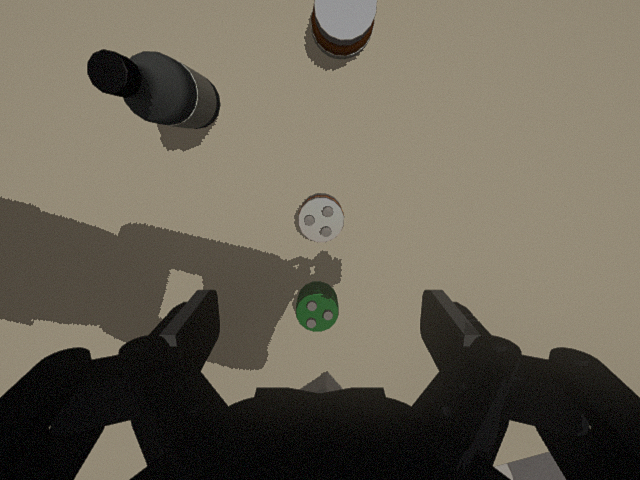

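The wrist view shows the white head with its orange-brown rim at (320,218), the green one at (318,306), the bottle at (160,95) and the jar at (345,20). The measured white head is 43 mm across and agrees with the other two cameras, so I grasp it.

```bash
python3 - <<'E'
from bench import manip
from h import *
manip.move_l([.5465,-.4062,.008],max_speed=.15)
manip.set_gripper(0.0,effort=30)
print(manip.current_grip_width(),manip.current_grip_force(),manip.current_ee_pos(),manip.current_force())
manip.move_l([.5465,-.4062,.22],max_speed=.2)
print(manip.current_grip_width(),manip.current_grip_force())
P=[.6088,.0205,.20]; R=best(manip,P,111); manip.move_ptp(P,R)
p,d,W=grab(manip,"wrist","w2"); grab(manip,"side","s2")
h=cv2.cvtColor(p,cv2.COLOR_RGB2HSV); x,y,Z=W[...,0],W[...,1],W[...,2]
m=(d>0)&(h[...,0]>80)&(h[...,0]<100)&(h[...,1]>120)&(x<.72)&(Z<.03)
k,l,s,_=cv2.connectedComponentsWithStats(m.astype(np.uint8)); print(s[:,4])
mm=l==1+np.argmax(s[1:,4]); print(rect(W[mm]))
b=(d>0)&(Z>.032)&(Z<.05)&(np.hypot(x-.546,y-.003)<.04); print("blue",b.sum(),b.any() and rect(W[b]))
print(np.round(manip.current_qpos(),2),manip.current_time())
E
```

```text
0.5029426474846407 31.038050834904425 [ 0.54671957 -0.40638229  0.00848738] [-1.32097333 -0.45702136  4.29045929]
0.49695974274774496 30.56661409442313
[296724    412  10025     10      1      1     23      1      1      1
      1]
(array([593.4,  -1.9]), array([117.4, 143.3]), 20.8)
blue 0 False
[-0.04  0.49  1.52 -0.    1.13  1.16] 6.9
```

View pics/w2.png

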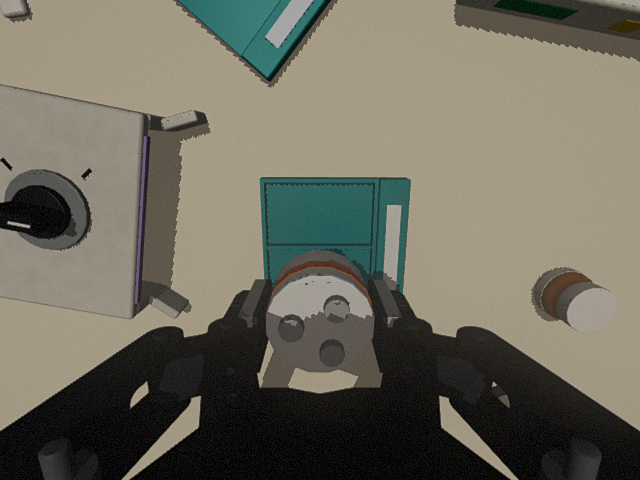

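The wrist view shows the orange-band head held at (320,310) above the tray, whose empty pocket is at (320,215). The tray edge measured here gives the same pocket position within 1 mm, so I lower and release.

```bash
python3 - <<'E'
from bench import manip
from h import *
X,Y=.6091,.0206
manip.move_l([X,Y,.04],max_speed=.15)
manip.move_l([X,Y,.0130],max_speed=.04)
print(manip.current_ee_pos(),manip.current_force())
manip.set_gripper(0.7); manip.dwell(.3)
manip.move_l([X,Y,.12],max_speed=.12)
for c in ("scene","side"):
    p,d,W=grab(manip,c,c+"3"); x,y,Z=W[...,0],W[...,1],W[...,2]
    for n,q in (("blue",(.546,.003)),("head",(X,Y))):
        m=(d>0)&(Z>.026)&(Z<.048)&(np.hypot(x-q[0],y-q[1])<.035); print(c,n,m.sum(),m.any() and (rect(W[m]),np.percentile(Z[m],[50,95])))
# to behind the lip
u=np.array([-np.sin(np.radians(10)),np.cos(np.radians(10))])  # hood x
print(manip.current_time(),manip.current_grip_width())
E
python3 -c "
import cv2;p=cv2.imread('pics/side3.png')[220:380,200:440];cv2.imwrite('pics/side3c.png',cv2.resize(p,None,fx=3,fy=3))"
```

```text
[0.60911892 0.02059195 0.01284749] [ 0.37716133 -0.28086    -0.46512561]
scene blue 134 ((array([553.5,   7. ]), array([27.5, 44.1]), 27.4), array([0.03577738, 0.04166324]))
scene head 357 ((array([609.5,  21.1]), array([43.1, 43.3]), 3.2), array([0.03656453, 0.04176361]))
side blue 315 ((array([544.7,   3.5]), array([43.7, 43.6]), 61.6), array([0.03553949, 0.04123758]))
side head 305 ((array([607.3,  22.1]), array([41.8, 44.4]), 42.8), array([0.0354219 , 0.04067453]))
10.6917 0.7011063969889697
```

View pics/side3c.png

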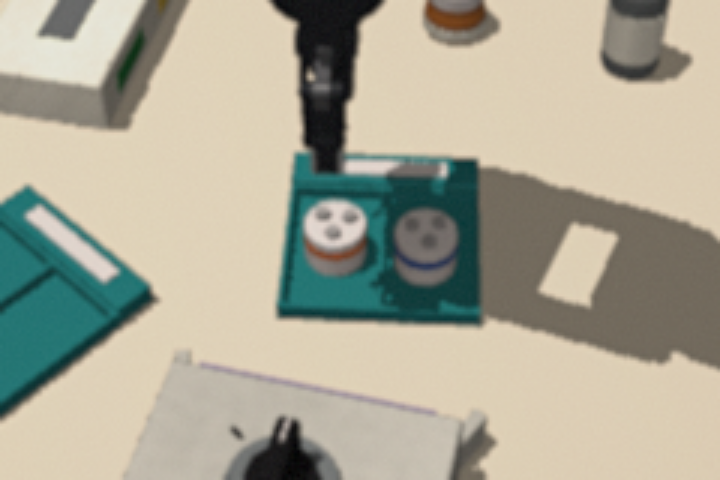

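Side crop: orange-band head at (335,240) and blue-band head at (427,245), both upright in their pockets. Next I push the lip with both fingers, held square to the hood so the tray aligns itself.

```bash
cat >> h.py <<'E'
HO=np.array([.5436,.2244]); A=np.radians(10.0)
HX=np.array([-np.sin(A),np.cos(A)]); HY=np.array([-np.cos(A),-np.sin(A)])
def hw(x,y,z): return [*(HO+x*HX+y*HY),z]
def toh(P): d=np.asarray(P)[...,:2]-HO; return np.stack([d@HX,d@HY],-1)
def traymeas(manip,n):
    for c in ("scene","side"):
        p,d,W=grab(manip,c,c+n); h=cv2.cvtColor(p,cv2.COLOR_RGB2HSV); x,y,Z=W[...,0],W[...,1],W[...,2]
        m=(d>0)&(h[...,0]>80)&(h[...,0]<100)&(h[...,1]>120)&(x<.69)&(x>.45)&(abs(y)<.2)
        k,l,s,_=cv2.connectedComponentsWithStats(m.astype(np.uint8)); m=l==1+np.argmax(s[1:,4])
        H=toh(W[m]); print(c,"tray in hood",rect(H),"xy ranges",np.round(H.min(0)*1000),np.round(H.max(0)*1000))
        g=(d>0)&(Z>.028)&(Z<.048)&(x<.69)&(x>.45)
        hh=toh(W); g&=(hh[...,0]>-.25)&(hh[...,0]<-.07)&(abs(hh[...,1])<.075)
        k,l,s,_=cv2.connectedComponentsWithStats(g.astype(np.uint8))
        for i in range(1,k):
            if s[i,4]>60: print("  blob",s[i,4],rect(hh[l==i]))
E
python3 - <<'E'
from bench import manip
from h import *
P=hw(-.35,.002,.12); R=best(manip,P,100+90); manip.move_ptp(P,R)
manip.set_gripper(.55)
manip.move_l(hw(-.35,.002,.004),max_speed=.15)
print(manip.current_ee_pos(),manip.current_force())
for x in (-.32,-.29,-.249):
    manip.move_l(hw(x,.002,.004),max_speed=.05); print(x,np.round(manip.current_force(),2))
traymeas(manip,"4"); print(manip.current_time())
E
```

```text
[ 0.60301068 -0.12078923  0.00489781] [-0.00669632 -0.33889874  0.1283632 ]
-0.32 [ 0.24  0.08 -0.37]
-0.29 [-0.19 -0.57  0.59]
-0.249 [ 1.02 -0.47  0.74]
scene tray in hood (array([-164.7,  -12.8]), array([143.8, 142.6]), 0.1) xy ranges [-237.  -84.] [-93.  59.]
  blob 325 (array([-143.9,   17.6]), array([43.5, 42.4]), 63.1)
  blob 355 (array([-149.6,  -47.1]), array([44.5, 42. ]), 31.7)
side tray in hood (array([-163.6,  -11.4]), array([138.1, 141.3]), 90.0) xy ranges [-234.  -80.] [-93.  58.]
  blob 331 (array([-147.7,  -44.6]), array([44.4, 42.3]), 46.8)
  blob 347 (array([-142.1,   19.7]), array([42.4, 41.8]), 13.0)
15.9
```

View pics/scene4.png

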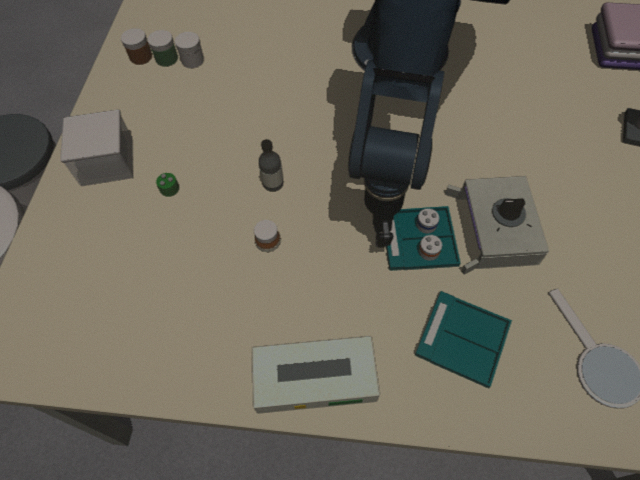

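Scene view: the tray is at (422,238), square to the hood, with both heads standing. It sits about 12 mm to the -y side, so I nudge it sideways with two fingers on its -y wall.

```bash
python3 - <<'E'
from bench import manip
from h import *
manip.move_l(hw(-.265,.002,.004),max_speed=.1)
manip.move_l(hw(-.265,.002,.13),max_speed=.25)
P=hw(-.172,-.107,.13); R=best(manip,P,100); manip.move_ptp(P,R)
manip.move_l(hw(-.172,-.107,.004),max_speed=.15)
print(manip.current_force())
manip.move_l(hw(-.172,-.080,.004),max_speed=.04); print(manip.current_force())
manip.move_l(hw(-.172,-.100,.004),max_speed=.1)
manip.move_l(hw(-.172,-.100,.13),max_speed=.25)
P=hw(-.27,.002,.13); manip.move_ptp(P,best(manip,P,190))
traymeas(manip,"5"); print(manip.current_time())
E
```

```text
[-0.15471458 -0.18774878 -0.10892728]
[ 0.62976562 -0.56489864  0.52333474]
scene tray in hood (array([-175.3,    0.5]), array([142.9, 164.5]), 89.9) xy ranges [-258.  -71.] [-93.  72.]
  blob 318 (array([-144.2,   30.8]), array([43.1, 43. ]), 70.7)
  blob 343 (array([-149.4,  -33.9]), array([42.7, 42.8]), 0.7)
side tray in hood (array([-163.2,    2. ]), array([143. , 137.4]), 0.2) xy ranges [-235.  -66.] [-92.  71.]
  blob 335 (array([-148.1,  -31.4]), array([43.7, 42.3]), 14.3)
  blob 351 (array([-142.7,   32.6]), array([43.7, 42.3]), 1.5)
22.8667
```

```bash
python3 - <<'E'
from bench import manip
from h import *
manip.move_l(hw(-.27,.001,.004),max_speed=.2)
manip.move_l(hw(-.245,.001,.004),max_speed=.06)
manip.move_l(hw(-.104,.001,.004),max_speed=.07)
print(np.round(manip.current_force(),2),toh(manip.current_ee_pos()))
for x in np.arange(-.102,-.088,.0015):
    manip.move_l(hw(x,.001,.004),max_speed=.03); f=manip.current_force(); print(round(x,4),np.round(f[:2]@HX,2),toh(manip.current_ee_pos()))
    if f[:2]@HX<-8: break
p,d,W=grab(manip,"scene","scene6"); p,d,W=grab(manip,"side","side6"); print(manip.current_time())
E
```

```text
[-0.05 -0.63 -0.61] [-0.10405028  0.00090687]
-0.102 -1.34 [-0.10199091  0.00089642]
-0.1005 -1.34 [-0.10044666  0.0009066 ]
-0.099 -2.85 [-0.09890627  0.00092763]
-0.0975 -2.64 [-0.09737234  0.00095014]
-0.096 -2.03 [-0.09588562  0.00095048]
-0.0945 -12.25 [-0.09547305  0.00116005]
27.9833
```

View pics/side6.png

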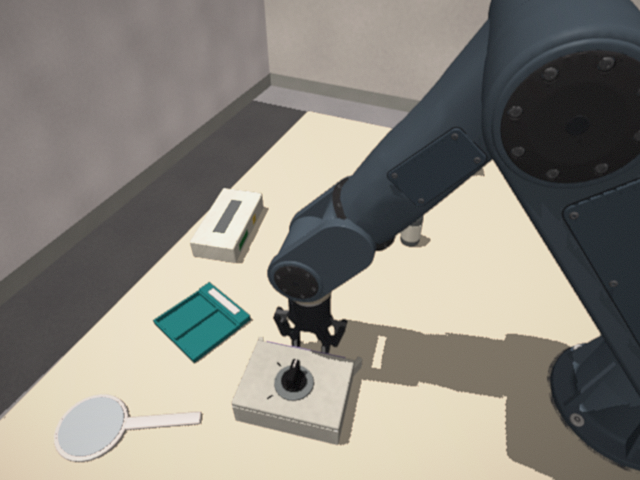

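The stop was firm at 12 N, at the lip position expected for home. The side view shows the fingers at the mouth, (315,335), and the knob bar at (293,375) along the hood. Next is the knob.

```bash
python3 - <<'E'
from bench import manip
from h import *
manip.move_l(hw(-.112,.001,.004),max_speed=.08)
manip.move_l(hw(-.125,.001,.16),max_speed=.25)
traymeas(manip,"7")
P=hw(.012,0,.16)
for a in (10,190):
    q0=manip.inverse_kinematics(P,down(a)); q1=manip.inverse_kinematics(P,down(a-85)); print(a,q0 is not None and np.round(q0,2),q1 is not None and np.round(q1,2))
print(manip.current_time())
E
python3 -c "
import cv2;p=cv2.imread('pics/scene7.png')[160:290,400:570];cv2.imwrite('pics/scene7c.png',cv2.resize(p,None,fx=4,fy=4))"
```

```text
scene tray in hood (array([-75.8,  -1.3]), array([ 21., 135.]), 1.3) xy ranges [-85. -69.] [-64.  66.]Traceback (most recent call last):
  File "<stdin>", line 5, in <module>
  File "h.py", line 25, in traymeas
    k,l,s,_=cv2.connectedComponentsWithStats(m.astype(np.uint8)); m=l==1+np.argmax(s[1:,4])
                                                                         ~~~~~~~~~^^^^^^^^^
    return _wrapfunc(a, 'argmax', axis=axis, out=out, **kwds)
    return bound(*args, **kwds)
ValueError: attempt to get argmax of an empty sequence
```

View pics/scene7c.png

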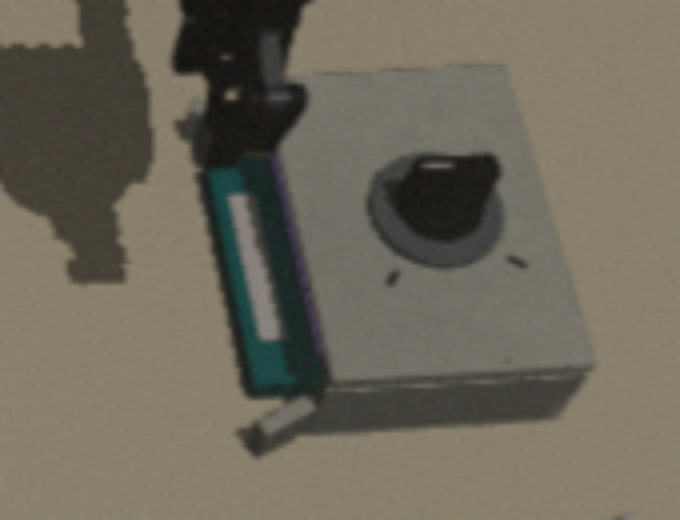

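Scene crop: the tray is home, with only its lip showing at (250,285) and its rear face at hood x = -85 mm as expected. Now the knob.

```bash
python3 - <<'E'
from bench import manip
from h import *
P=hw(.012,0,.16); o=[]
for a in (10,190):
    q0=manip.inverse_kinematics(P,down(a)); q1=manip.inverse_kinematics(P,down(a-88)); print(a,q0 is not None and np.round(q0,2),q1 is not None and np.round(q1,2))
    if q0 is not None and q1 is not None and abs(q1[0]-q0[0])<.1: o.append((max(abs(q0[5]),abs(q1[5])),a,q1[5]-q0[5]))
_,a,dq=min(o); s=np.sign(dq) if abs(dq)<2 else None; print(o,s)
manip.move_ptp(P,down(a)); manip.set_gripper(.6)
manip.move_l(hw(.012,0,.082),max_speed=.12); print(manip.current_force())
manip.set_gripper(0,effort=40); print(manip.current_grip_width(),manip.current_grip_force(),manip.current_force())
q=np.array(manip.current_qpos()); tot=0
for st in (.3,.3,.3,.3,.15,.1,.04):
    q[5]+=s*st; tot+=st; manip.move_j(q); print(round(tot,2),np.round(manip.current_ft_torque(),2),np.round(manip.current_force(),1))
print(manip.current_time())
E
```

```text
10 [ 0.33  0.5   1.61 -0.    1.03  0.16] [ 0.33  0.5   1.61 -0.    1.03  1.69]
190 False [ 0.33  0.5   1.61 -0.    1.03 -1.45]
[(np.float64(1.6938994850003226), 10, np.float64(1.5358897417550095))] 1.0
[-0.12242271 -0.14217323  0.31829831]
0.15091211221070946 39.46900248527527 [-3.68238013 -2.1458794   6.23900831]
0.3 [ 0.02  0.1  -0.07] [-1.1  0.8 -0.2]
0.6 [-0.04  0.4  -0.06] [-3.3  0.3 -0.4]
0.9 [ 0.07  0.7  -0.03] [-4.9 -0.4  1.9]
1.2 [0.11 0.83 0.05] [-4.4  0.5  1.5]
1.35 [ 0.16  0.88 -0.07] [-5.9  1.2  3. ]
1.45 [ 0.24  1.01 -0.03] [-5.1  0.7  2.7]
1.49 [0.18 0.88 0.  ] [-5.4  1.2  3.1]
33.6083
```

```bash
python3 - <<'E'
from bench import manip
from h import *
manip.set_gripper(.5); manip.move_l(hw(.012,0,.17),max_speed=.15)
manip.move_ptp(hw(-.33,-.02,.28),down(10))
for c in ("scene","side"):
    p,d,W=grab(manip,c,c+"8"); H=toh(W); Z=W[...,2]
    m=(d>0)&(Z>.09)&(Z<.12)&(np.hypot(H[...,0]-.012,H[...,1])<.04); print(c,"bar",rect(H[m]))
    h=cv2.cvtColor(p,cv2.COLOR_RGB2HSV)
    m=(d>0)&(h[...,0]>80)&(h[...,0]<100)&(h[...,1]>100)&(H[...,0]>-.12)&(H[...,0]<-.05)&(abs(H[...,1])<.09)
    print("lip",m.sum(),m.any() and rect(H[m]))
print(manip.current_time())
a=cv2.imread("pics/scene8.png")[150:300,390:590]; b=cv2.imread("pics/side8.png")[320:470,190:390]
cv2.imwrite("pics/f8.png",cv2.resize(np.hstack([a,b]),None,fx=2,fy=2))
E
```

```text
scene bar (array([12.9, -0.4]), array([16.5, 44.3]), 4.1)
lip 291 (array([-70.6,  -0.1]), array([ 28.2, 137.9]), 0.2)
side bar (array([14.2,  0.8]), array([15.1, 41.9]), 5.4)
lip 0 False
36.6167
```

View pics/f8.png

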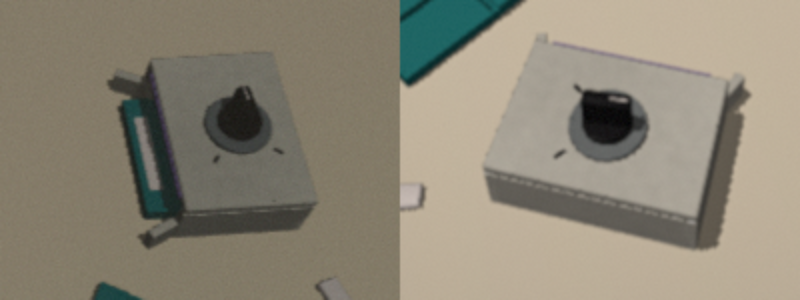

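The pictures show the bar turned to about 1.48 rad and the tray home, square and centred: lip face at about -85 mm, y about 0. The arm is clear, so I hand the job in.

```bash
python3 -c "
from bench import manip
print(manip.sign_off())"
```

```text
the job is handed in; nothing more can be done
None
```

The job is handed in at about 37 s of the 67 s: the orange-band head is in its pocket, the tray is home against the back stop, and the timer is turned to about 1.48 rad; the heads were seen upright just before the final push but could not be seen under the hood, and no verdict came back.

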